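# Charge the melting pan with a lead shot

### The job

Slide the small melting pan, without lifting it off the bench, to the blue ring under the spout of the green shot dispenser, and press the yellow plunger head all the way down to its stop so that the lead ball drops into the pan. Let the plunger come back up, then slide the pan with the ball in it across to the red ring, centred on it, and let go. Do not disturb the other things on the bench.

Things in the scene. Friction and masses are not known exactly. Their poses are not given: they have to be found in the camera images.
- pan: Round dark steel melting pan, 92 mm across the rim, 84 mm at the foot, 45 mm tall, wall 4 mm, floor 5 mm, about 0.5 kg. Origin: centre of its underside, on the bench; z up. Its wooden handle, 16 mm wide and 16 mm tall, runs along the pan's -x from 43 to 143 mm from the origin, mid-height 34 mm above the bench. It starts between the rings, handle roughly towards the robot.
- pan_grip (a point): Point on the pan's handle where it is well gripped from above: 105 mm from the pan's origin along the pan's -x axis, at the handle's mid-height, 34 mm above the bench.
- dispenser: Green shot dispenser, fixed. Origin: on the bench below the spout, centre of the blue painted ring (116 mm across, flat) where the pan catches the ball. x points from spout to column (44 mm wide, front face 94 mm from the origin; foot from 90 mm, 60 mm wide). Nothing above the ring is lower than 69 mm, so the pan slides in under it. The arm under the plunger head has its top at 180 mm.
- plunger_top (a point): Centre of the top face of the round yellow plunger head (44 mm across, 14 mm thick), 216 mm above the bench when up and 35 mm from the dispenser's origin along its x. It moves straight down with the plunger.
- plunger (a joint): Spring plunger's travel in m: 0 up, 0.022 at its stop. Takes 4 N to start, 8.5 N at the stop; springs back up by itself. It carries the gate that holds the ball: the ball rolls out only within about 4 mm of the stop and needs about half a second to roll past, so hold the plunger down for about a second.
- spout (a point): Mouth of the clear square spout (30 mm), centre of its lower end, 70 mm above the dispenser's origin. The ball drops from here.
- shot_center (a point): Centre of the lead ball, dark grey, 20 mm across, 47 g. At the start it rests in the dispenser's channel, about 120 mm above the bench.
- hob_ring: Red ring (with a smaller one inside) painted flat on the bench, 116 mm across: the pan's final place. Origin: its centre, on the bench.
- bait_tray: Bystander: blue plastic compartment tray 160 x 240 x 45 mm. Origin under its centre.
- reel: Bystander: silver fishing reel 64 mm across, lying flat, 65 mm tall. Origin under its centre.
- mould: Bystander: white ceramic sinker mould block 75 x 120 x 30 mm. Origin under its centre.
- lantern: Bystander: black and clear electric lantern 100 mm across, 190 mm tall with its bail, with a small red button on top (not used). Origin under its centre.
- jar: Bystander: jar with orange cap, 68 mm across, 90 mm tall. Origin under its centre.

How it is judged:
By the outcome, as a careful person would: the job done as asked, in the order asked, and still so for the second after the job is handed in, with the robot touching nothing.
It also fails if it takes over 70 s, if anything falls off the work surface, if the arm or the gripper's body presses on something with over 40 N, if the wrist force passes 120 N, or if a joint passes its speed limit or range.

### The arm

A 6-joint arm with a two-finger parallel gripper is mounted at the origin on the work surface. World frame = base frame: x ahead of the robot, y to its left, z up, the work surface at z = 0. Lengths are in m, angles in rad, forces in N, time in s.
With the tool pointing down it reaches from about 0.3 to 0.775 m from the base axis. Payload 14.6 kg.
Tool frame: the origin (TCP) lies at the very end of the fingers, on their centre line; the grasp point (between the pads) lies 19 mm behind it; z points along the fingers, y is the line along which they close (so a half turn about z gives the same grasp; the last joint's range is limited). The gripper opens to 94 mm and grips with 3 to 60 N. Pads are 16 mm wide; open, the fingers measure 119 mm over their backs; the gripper's body (75 mm by 177 mm) begins 78 mm behind the grasp point.
Start: joints at [1.21, 0.3, 1.521, -0, 1.321, -0.067], TCP at [0.159, 0.526, 0.205] pointing down, gripper open.
Joint ranges: [-3.03, 3.03], [-0.79, 2.21], [0.23, 2.52], [-1.04, 4.18], [0, 3.07], [-2.55, 2.55]. Speed limits (rad/s): [2.22, 2.22, 2.57, 3.14, 3.14, 3.14].

### API

Orientations are given as [roll, pitch, yaw] about the fixed x, y, z axes, in that order (R = Rz(yaw) Ry(pitch) Rx(roll)).
In Python, from station import ctrl gives the robot as it stands. The module is installed in compiled form; this text tells all that it offers.
- The arm moves only by the tool step_arm, never from a script. Its argument "deltas" is a list of rows, each an object with "dp": the shift along the tool's x, y, z scaled (see below), a list of three; "twist": the turn about the tool's z scaled (see below). In form: [{"dp": [tx, ty, tz], "twist": twist}, ...]. A call has 1 to 12 rows; each row shifts and turns the commanded pose from where the row before left it, along the tool's axes as they then stand; what a row does not reach is not made up. The controller multiplies each number of a shift by 0.04 m and each number of a turn by 4 degrees. A row lasts 1/10 s, in which the tool goes at most 50 mm and 8.59 degrees, less where a joint would pass 70% of its speed; a pose out of reach is approached as far as the arm can. A call with a number of a shift or a turn outside -1 to 1 is refused whole. A call with a gripper value outside its range is refused whole. "gripper" is the opening, from -1 (shut) to 1 (fully open), set as the call begins (left out, the last holds). The fingers move at their own pace and stop on an object; "squeeze" is the grip in N (left out, the last holds). Time passes only in rows, so rows that do not move let the fingers close. It gives the time, the measured TCP pose, the force, the opening and the grip force at its end, in the units of the state.
- ctrl.get_obs(): the state, without advancing time (a new reading comes with each control period).
- ctrl.camera(name): name is "scene" or "side" or "wrist"; returns (picture, depth): 384x512x3 uint8, red, green, blue; 384x512 float32, m along the optical axis (not along the pixel's ray), 0 where there is no reading.
- ctrl.get_calibration(name): a dict with "fx", "fy", "cx", "cy" (pixels), "world_to_cam" (4x4, takes a point from world to camera coordinates); the wrist camera has in their place "hand_eye" (4x4, takes a point from camera to tool coordinates, whose origin is the TCP and whose axes are the flange's). Camera axes: x right, y down, z forward; pixel columns grow to the right and rows downward; lengths in m; the calibration is good to about 2 mm. The wrist camera is an equidistant fisheye: a pixel r from the principal point sees the ray r / f radians off the axis. A picture is of the moment at which its call begins: read the wrist's pose just before it. get_calibration takes no time and is no camera call.
- ctrl.hand_in(): hands the job in; it is judged then, once.
Trained networks look in the newest picture that a camera, given by its name, has taken for a name from the list of things; names that differ only in an ending like _2 or _b are one class to them, and where a whole thing is asked for, a point or a joint stands for the part that bears it (a point fixed in the world has none). Each returns a list of dicts, best first, with "conf" (0 to 1); they miss things now and then, are a little off and sometimes report something else, mostly with a low value. They report only what shows in the picture. A call takes as long as a camera call.
- ctrl.spot_in(camera, label): "rect" ([left, top, right, bottom] as shares, 0 to 1, of the picture: columns of its width, rows of its height, round what is visible of it).
- ctrl.cut_out(camera, label): "pixels" (384x512 bool, what is visible of it) and "rect" ([left, top, right, bottom] as shares, 0 to 1, of the picture: columns of its width, rows of its height, round what is visible of it).
The state is a dict: "time_s": time; "qpos": joint angles; "joint_vel": joint speeds; "tau": joint torques, N m; "ee_pos": TCP position; "eef_rot": TCP orientation; "force": force on the tool from outside, world axes, zero at the start; "moment": the same for the moment, N m; "grip_width": finger opening in m; "grip_force": force on a finger pad.
Only numpy, scipy, OpenCV 4.12 (cv2) and the standard library are available. Lean on these libraries where they do the work, as an engineer would, in place of code of your own. Each camera call takes 0.05 s, during which the arm holds its last target. There are 200 camera calls.

## Working session

There is one attempt and no reset: what is moved stays moved. The work goes in short steps, Python scripts to look and compute and a tool call to move; the robot and the scene stay as the last step left them, time stands still between calls to the robot, and variables do not carry over. Pictures are saved under pics/ and viewed, at most 10 in all, crops included, and the job is handed in when it is done.

Besides the shell and the picture viewer there is one more tool, called after ">>>" by a JSON object that holds its "name" and its "arguments", one argument or row to a line. step_arm: Moves the arm, as the interface text tells. Its arguments: {"type":"object","properties":{"deltas":{"type":"array"},"gripper":{"type":"number"},"squeeze":{"type":"number"}},"required":["deltas"]}

```bash
mkdir -p pics; cat > h.py <<'E'
import numpy as np, cv2
from station import ctrl
def cloud(cam):
    im,d=ctrl.camera(cam); c=ctrl.get_calibration(cam)
    v,u=np.mgrid[0:384,0:512]
    P=np.stack([(u-c['cx'])/c['fx']*d,(v-c['cy'])/c['fy']*d,d],-1)
    T=np.linalg.inv(c['world_to_cam']); W=P@T[:3,:3].T+T[:3,3]
    W[d==0]=np.nan
    return im,W
def st():
    o=ctrl.get_obs(); print({k:np.round(o[k],4).tolist() for k in ['time_s','qpos','ee_pos','eef_rot','force','grip_width','grip_force']})
E
python3 - <<'E'
from h import *
st()
for cam in ['scene','side']:
    im,W=cloud(cam); cv2.imwrite(f'pics/{cam}0.png',im[:,:,::-1])
    np.savez(f'{cam}0.npz',im=im,W=W)
    for l in ['pan','dispenser','plunger_top','hob_ring','bait_tray','reel','mould','lantern','jar','spout']:
        r=ctrl.cut_out(cam,l)
        for q in r[:2]:
            p=W[q['pixels']]; p=p[~np.isnan(p[:,0])]
            if len(p): print(cam,l,round(q['conf'],2),(np.array(q['rect'])*[512,384,512,384]).astype(int),'med',np.median(p,0).round(3),'lo',np.percentile(p,3,axis=0).round(3),'hi',np.percentile(p,97,axis=0).round(3))
E
```

```text
{'time_s': 0.0, 'qpos': [1.2104, 0.3005, 1.5216, -0.0, 1.3207, -0.0666], 'ee_pos': [0.1592, 0.5262, 0.2049], 'eef_rot': [-3.1404, -0.0001, 2.8478], 'force': [0.1147, -0.0337, 0.0538], 'grip_width': 0.0941, 'grip_force': 0.0}
scene pan 0.96 [255 176 296 221] med [0.558 0.027 0.024] lo [ 0.457 -0.017  0.001] hi [0.62  0.064 0.047]
scene dispenser 0.72 [294 185 339 276] med [0.661 0.218 0.136] lo [0.55  0.19  0.002] hi [0.706 0.241 0.217]
scene plunger_top 0.69 [319 187 337 221] med [0.575 0.216 0.215] lo [0.555 0.196 0.152] hi [0.592 0.234 0.22 ]
scene plunger_top 0.44 [149 130 178 160] med [ 0.523 -0.417  0.03 ] lo [ 0.491 -0.489  0.009] hi [ 0.566 -0.381  0.035]
scene hob_ring 0.68 [199 168 230 195] med [ 0.568 -0.172  0.001] lo [ 0.523 -0.253 -0.003] hi [ 0.611 -0.142  0.008]
scene bait_tray 0.96 [368 216 462 296] med [0.516 0.499 0.009] lo [ 0.432  0.38  -0.   ] hi [0.6   0.609 0.046]
scene bait_tray 0.37 [339 275 368 307] med [0.737 0.387 0.085] lo [0.699 0.357 0.013] hi [0.753 0.415 0.094]
scene reel 0.96 [224 217 243 242] med [ 0.709 -0.021  0.039] lo [ 0.677 -0.053  0.001] hi [
[... 934 characters left out ...]
1 0.007] lo [0.445 0.374 0.002] hi [0.596 0.486 0.046]
side reel 0.82 [218 194 237 223] med [ 0.699 -0.013  0.039] lo [ 0.674 -0.095 -0.001] hi [0.731 0.006 0.061]
side mould 0.73 [298 135 324 159] med [ 0.522 -0.419  0.03 ] lo [ 0.486 -0.489  0.005] hi [ 0.562 -0.378  0.035]
side lantern 0.6 [259 109 288 159] med [ 0.649 -0.357  0.099] lo [ 0.611 -0.423  0.006] hi [ 0.696 -0.339  0.157]
side jar 0.56 [145 294 177 333] med [0.709 0.4   0.077] lo [0.686 0.362 0.004] hi [0.746 0.42  0.093]
side spout 0.62 [185 326 273 383] med [0.53  0.421 0.007] lo [0.445 0.374 0.002] hi [0.597 0.486 0.046]
side spout 0.57 [189 227 276 308] med [0.609 0.227 0.12 ] lo [0.503 0.165 0.   ] hi [0.7   0.248 0.217]
```

```bash
cat > fit.py <<'E'
from h import *
from scipy.optimize import least_squares
def circ(p,R):
    c0=np.median(p,0)
    f=lambda c:np.hypot(*(p-c).T)-R
    s=least_squares(f,c0,loss='soft_l1',f_scale=.003); return s.x.round(4),len(p),np.median(abs(f(s.x))).round(4)
E
python3 - <<'E'
from fit import *
A=[]
for cam in ['scene','side']:
    d=np.load(f'{cam}0.npz'); im,W=d['im'],d['W']
    A.append(im[100:320,90:470] if cam=='scene' else im[90:384,100:480])
    hsv=cv2.cvtColor(im,cv2.COLOR_RGB2HSV); h,s,v=[hsv[...,i].astype(int) for i in range(3)]
    z=W[...,2]; x,y=W[...,0],W[...,1]
    flat=(abs(z)<.012)&(s>90)
    m=flat&(h>95)&(h<130)&(x>.4)&(x<.7)&(y>.05)&(y<.33)
    print(cam,'blue',m.sum(), W[m].min(0).round(3) if m.any() else '',W[m].max(0).round(3) if m.any() else '', circ(W[m][:,:2],.055) if m.sum()>5 else '')
    m=flat&((h<10)|(h>170))&(x>.4)&(x<.75)&(y>-.35)&(y<-.05)
    print('red',m.sum(),W[m].min(0).round(3),W[m].max(0).round(3)); p=W[m][:,:2]
    print(circ(p,.055), circ(p[np.hypot(*(p-p.mean(0)).T)>.04],.055))
    m=(z>.18)&(z<.23)&(h>18)&(h<38)&(s>100); print('plunger',circ(W[m&(z>.205)][:,:2],.015),W[m&(z>.205)].mean(0).round(4))
    b=(x>.4)&(x<.65)&(y>-.05)&(y<.1)
    m=b&(z>.038)&(z<.055)&(x>.53); print('rim',circ(W[m][:,:2],.044))
    m=b&(z>.032)&(z<.06)&(x<.505); print('handle',W[m].mean(0).round(4),m.sum(), cv2.fitLine(W[m][:,:2].astype(np.float32),cv2.DIST_L2,0,.01,.01).ravel().round(3) if m.sum()>3 else '')
    m=(z>.12)&(z<.2)&(x>.45)&(x<.75)&(y>.15)&(y<.28); print('disp',W[m].min(0).round(3),W[m].max(0).round(3),cv2.fitLine(W[m][:,:2].astype(np.float32),cv2.DIST_L2,0,.01,.01).ravel().round(3))
    m=(z>.15)&(z<.2)&(x>.45)&(x<.75)&(y>.15)&(y<.28); 
a=cv2.resize(A[0],None,fx=1.05,fy=1.05); b=cv2.resize(A[1],None,fx=1.05,fy=1.05)
cv2.imwrite('pics/s1.png',cv2.resize(A[0],None,fx=2,fy=2,interpolation=3)[:,:,::-1]); cv2.imwrite('pics/s2.png',cv2.resize(A[1],None,fx=2,fy=2,interpolation=3)[:,:,::-1])
E
```

```text
scene blue 83 [ 0.481  0.155 -0.005] [0.594 0.269 0.007] (array([0.5366, 0.2106]), 83, np.float64(0.0014))
red 237 [ 0.498 -0.255 -0.006] [ 0.616 -0.139  0.009]
(array([ 0.5573, -0.1974]), 237, np.float64(0.0027)) (array([ 0.5574, -0.1974]), 154, np.float64(0.0014))
plunger (array([0.5645, 0.2111]), 237, np.float64(0.0096)) [0.402  0.1754 0.2162]
rim (array([0.5776, 0.0228]), 147, np.float64(0.0014))
handle [0.4705 0.0387 0.0412] 93 [ 0.991 -0.137  0.471  0.039]
disp [0.519 0.194 0.12 ] [0.67  0.239 0.187] [ 1.    -0.003  0.631  0.218]
side blue 178 [ 0.478  0.156 -0.003] [0.593 0.269 0.006] (array([0.5354, 0.2121]), 178, np.float64(0.0014))
red 184 [ 0.499 -0.253 -0.004] [ 0.613 -0.138  0.008]
(array([ 0.5562, -0.1962]), 184, np.float64(0.0025)) (array([ 0.5558, -0.1961]), 120, np.float64(0.0016))
plunger (array([0.5613, 0.2143]), 322, np.float64(0.008)) [0.4344 0.1765 0.2158]
rim (array([0.5763, 0.0243]), 175, np.float64(0.0013))
handle [0.4694 0.0412 0.0409] 147 [ 0.992 -0.129  0.469  0.041]
disp [0.52  0.194 0.12 ] [0.666 0.242 0.188] [0.994 0.108 0.605 0.223]
```

View pics/s1.png

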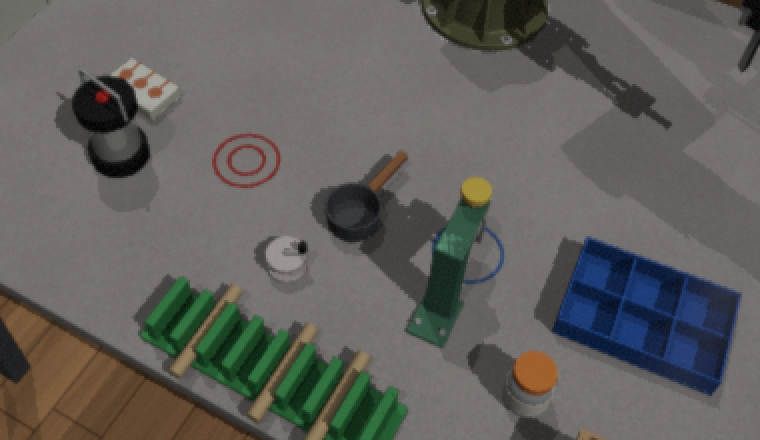

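View pics/s2.png

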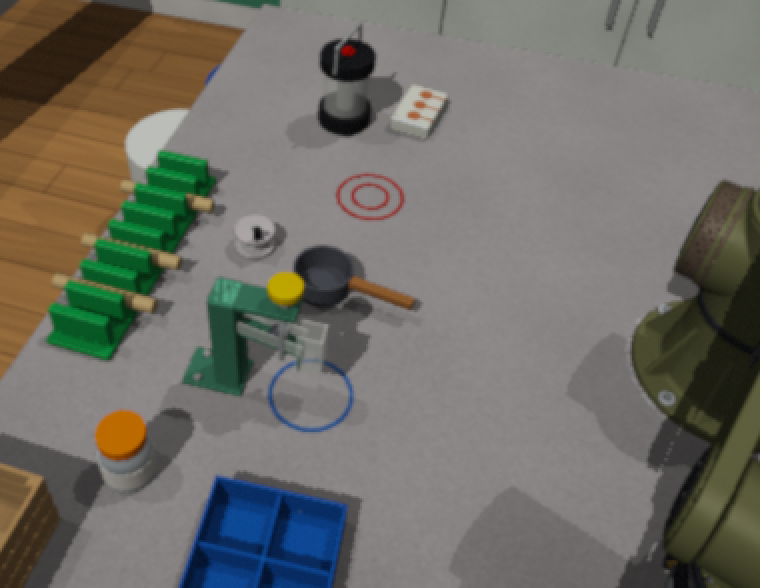

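```bash
cat >> h.py <<'E'
def go(x,y,z,yaw=None):
    "total units (x0.04 m, in tool axes after twisting first) and twist units"
    o=ctrl.get_obs(); p=np.array(o['ee_pos']); yw=o['eef_rot'][2]
    t=0 if yaw is None else -np.degrees((yaw-yw+np.pi)%(2*np.pi)-np.pi)/4
    a=yw if yaw is None else yaw
    R=np.array([[np.cos(a),np.sin(a),0],[np.sin(a),-np.cos(a),0],[0,0,-1]])
    print('twist units',round(t,2),'shift units',(R.T@(np.array([x,y,z])-p)/.04).round(2))
E
python3 - <<'E'
from h import *
go(.473,.0375,.12,3.009)
print(ctrl.get_calibration('wrist')['hand_eye'].round(3))
P=[]
for cam in ['scene','side']:
    d=np.load(f'{cam}0.npz'); im,W=d['im'],d['W']
    hsv=cv2.cvtColor(im,cv2.COLOR_RGB2HSV); h,s,v=[hsv[...,i].astype(int) for i in range(3)]
    m=(W[...,2]>.208)&(W[...,2]<.225)&(abs(W[...,0]-.57)<.04)&(abs(W[...,1]-.215)<.04)&(h>18)&(h<38)
    p=W[m]; print('pl',p.mean(0).round(4),(p.min(0)/2+p.max(0)/2).round(4),len(p))
    m=(W[...,2]>.15)&(W[...,2]<.2)&(abs(W[...,1]-.215)<.05)&(W[...,0]>.5)&(W[...,0]<.72)&(h>50)&(h<95)&(s>70)
    print('arm',cv2.minAreaRect(W[m][:,:2].astype(np.float32)*1000))
E
```

```text
twist units -2.31 shift units [ -9.39 -11.08   2.14]
[[ 0.    -0.958 -0.288  0.084]
 [ 1.     0.     0.001 -0.   ]
 [-0.001 -0.288  0.958 -0.179]
 [ 0.     0.     0.     1.   ]]
pl [0.5745 0.2133 0.2153] [0.5726 0.2128 0.2149] 172
arm ((617.8978881835938, 215.2495574951172), (102.52678680419922, 43.13596725463867), 3.4543344974517822)
pl [0.5707 0.2172 0.216 ] [0.5718 0.2151 0.2148] 234
arm ((608.7225952148438, 217.88400268554688), (109.03182220458984, 44.613258361816406), 2.1600027084350586)
```

>>> {"name": "step_arm", "arguments": {
  "deltas": [
    {"dp": [0,0,0],"twist": -0.77},
    {"dp": [0,0,0],"twist": -0.77},
    {"dp": [0,0,0],"twist": -0.77},
    {"dp": [-0.67,-0.79,0],"twist": 0},
    {"dp": [-0.67,-0.79,0],"twist": 0},
    {"dp": [-0.67,-0.79,0],"twist": 0},
    {"dp": [-0.67,-0.79,0],"twist": 0},
    {"dp": [-0.67,-0.79,0],"twist": 0},
    {"dp": [-0.67,-0.79,0],"twist": 0},
    {"dp": [-0.67,-0.79,0],"twist": 0},
    {"dp": [-0.67,-0.79,0],"twist": 0},
    {"dp": [-0.67,-0.79,0],"twist": 0}
  ],
  "gripper": 0.2
}}

```text
time_s: 2.3
ee_pos: [0.3614, 0.2111, 0.2057]
eef_rot: [3.141, 0.001, 3.009]
force: [-0.3, 0.6, 0.9]
grip_width: 0.0563
grip_force: 0.0
```

>>> {"name": "step_arm", "arguments": {
  "deltas": [
    {"dp": [-0.67,-0.79,0],"twist": 0},
    {"dp": [-0.67,-0.79,0],"twist": 0},
    {"dp": [-0.67,-0.79,0.3],"twist": 0},
    {"dp": [-0.67,-0.79,0.5],"twist": 0},
    {"dp": [-0.67,-0.79,0.5],"twist": 0},
    {"dp": [0,0,0.5],"twist": 0},
    {"dp": [0,0,0],"twist": 0},
    {"dp": [0,0,0],"twist": 0}
  ]
}}

```text
time_s: 3.1
ee_pos: [0.4727, 0.0386, 0.134]
eef_rot: [3.142, -0.0, 3.009]
force: [0.1, -0.1, 1.0]
grip_width: 0.0563
grip_force: 0.0
```

```bash
python3 - <<'E'
from h import *
st(); im,d=ctrl.camera('wrist'); cv2.imwrite('pics/w1.png',im[:,:,::-1])
go(.473,.0375,.016,3.009)
c=ctrl.get_calibration('wrist'); print(c['fx'],c['cx'],c['cy'])
H=c['hand_eye']; r=ctrl.cut_out('wrist','pan'); print([(q['conf'],q['rect']) for q in r])
# cloud in world
v,u=np.mgrid[0:384,0:512]; a=(u-c['cx'])/c['fx']; b=(v-c['cy'])/c['fy']; th=np.hypot(a,b); k=np.tan(th)/np.maximum(th,1e-9)
P=np.stack([a*k*d,b*k*d,d],-1)@H[:3,:3].T+H[:3,3]
m=r[0]['pixels']&(d>0); 
from scipy.spatial.transform import Rotation as Ro
o=ctrl.get_obs(); W=P@Ro.from_euler('xyz',o['eef_rot']).as_matrix().T+o['ee_pos']
p=W[m]; h=p[(p[:,0]<.52)&(p[:,2]>.036)]; print('handle',h.mean(0).round(4),h.min(0).round(3),h.max(0).round(3),cv2.fitLine(h[:,:2].astype(np.float32),cv2.DIST_L2,0,.01,.01).ravel().round(3))
E
```

```text
{'time_s': 3.1, 'qpos': [0.0043, 0.2084, 1.8127, 0.0001, 1.1206, -1.4343], 'ee_pos': [0.4727, 0.0386, 0.134], 'eef_rot': [3.1416, -0.0001, 3.0093], 'force': [0.0963, -0.1322, 1.0403], 'grip_width': 0.0563, 'grip_force': 0.0}
twist units 0.01 shift units [-0.01 -0.03  2.96]
297.3186396354542 249.144172019828 195.9174200880126
[(0.82, [0.4021, 0.4125, 0.5682, 0.8151]), (0.33, [0.0014, 0.6943, 0.0086, 0.7297])]
handle [0.4759 0.0378 0.0419] [0.435 0.024 0.036] [0.52  0.051 0.044] [ 0.99  -0.139  0.476  0.038]
```

>>> {"name": "step_arm", "arguments": {
  "deltas": [
    {"dp": [0,0,0.5],"twist": 0},
    {"dp": [0,0,0.5],"twist": 0},
    {"dp": [0,0,0.5],"twist": 0},
    {"dp": [0,0,0.5],"twist": 0},
    {"dp": [0,0,0.5],"twist": 0},
    {"dp": [0,0,0.45],"twist": 0},
    {"dp": [0,0,0],"twist": 0},
    {"dp": [0,0,0],"twist": 0}
  ]
}}

```text
time_s: 4.0
ee_pos: [0.4732, 0.0387, 0.0166]
eef_rot: [3.141, 0.001, 3.01]
force: [0.0, 0.7, 0.4]
grip_width: 0.0566
grip_force: 0.0
```

>>> {"name": "step_arm", "arguments": {
  "deltas": [
    {"dp": [0,0,0],"twist": 0},
    {"dp": [0,0,0],"twist": 0},
    {"dp": [0,0,0],"twist": 0},
    {"dp": [0,0,0],"twist": 0},
    {"dp": [0,0,0],"twist": 0},
    {"dp": [0,0,0],"twist": 0},
    {"dp": [0,0,0],"twist": 0}
  ],
  "gripper": -1,
  "squeeze": 25
}}

```text
time_s: 4.7
ee_pos: [0.4727, 0.0383, 0.0155]
eef_rot: [3.142, -0.0, 3.009]
force: [-0.4, -1.4, 2.8]
grip_width: 0.0157
grip_force: 25.0
```

```bash
python3 - <<'E'
from h import *
from fit import circ
for cam in ['scene','side']:
    im,W=cloud(cam); x,y,z=W[...,0],W[...,1],W[...,2]
    m=(x>.535)&(x<.65)&(y>-.05)&(y<.1)&(z>.038)&(z<.055); print('rim',circ(W[m][:,:2],.044))
st(); o=ctrl.get_obs(); px,py,pz=o['ee_pos']
# pan shift -> ring, same yaw
go(px+.536-.577,py+.2113-.0235,pz,o['eef_rot'][2])
E
```

```text
rim (array([0.5778, 0.0228]), 137, np.float64(0.0012))
rim (array([0.5764, 0.0244]), 150, np.float64(0.0012))
{'time_s': 4.8, 'qpos': [0.0036, 0.3967, 1.8956, -0.0, 0.8492, -1.4345], 'ee_pos': [0.4728, 0.0383, 0.0155], 'eef_rot': [-3.1416, 0.0, 3.009], 'force': [-0.7453, -0.9416, 1.9783], 'grip_width': 0.0158, 'grip_force': 24.9998}
twist units -0.0 shift units [1.64 4.52 0.  ]
```

>>> {"name": "step_arm", "arguments": {
  "deltas": [
    {"dp": [0.07,0.19,0],"twist": 0},
    {"dp": [0.15,0.41,0],"twist": 0},
    {"dp": [0.15,0.41,0],"twist": 0},
    {"dp": [0.15,0.41,0],"twist": 0},
    {"dp": [0.15,0.41,0],"twist": 0},
    {"dp": [0.15,0.41,0],"twist": 0},
    {"dp": [0.15,0.41,0],"twist": 0},
    {"dp": [0.15,0.41,0],"twist": 0},
    {"dp": [0.15,0.41,0],"twist": 0},
    {"dp": [0.15,0.41,0],"twist": 0},
    {"dp": [0.15,0.41,0],"twist": 0},
    {"dp": [0.07,0.23,0],"twist": 0}
  ]
}}

```text
time_s: 6.0
ee_pos: [0.4311, 0.2273, 0.0154]
eef_rot: [-3.141, -0.0, 3.01]
force: [1.2, -5.2, 1.8]
grip_width: 0.0159
grip_force: 25.3
```

>>> {"name": "step_arm", "arguments": {
  "deltas": [
    {"dp": [0,0,0],"twist": 0},
    {"dp": [0,0,0],"twist": 0}
  ]
}}

```text
time_s: 6.2
ee_pos: [0.4312, 0.2266, 0.0155]
eef_rot: [3.141, -0.001, 3.01]
force: [-3.5, 4.4, 3.2]
grip_width: 0.0155
grip_force: 25.1
```

```bash
python3 - <<'E'
from h import *
from fit import circ
st()
for cam in ['scene','side']:
    im,W=cloud(cam); x,y,z=W[...,0],W[...,1],W[...,2]
    m=(x>.47)&(x<.61)&(y>.14)&(y<.28)&(z>.038)&(z<.055); print('rim',circ(W[m][:,:2],.044))
A=im[200:344,130:330]; cv2.imwrite('pics/s3.png',cv2.resize(A,None,fx=4,fy=4,interpolation=3)[:,:,::-1])
E
```

```text
{'time_s': 6.2, 'qpos': [0.4081, 0.4196, 1.8604, 0.0011, 0.8618, -1.0317], 'ee_pos': [0.4312, 0.2266, 0.0155], 'eef_rot': [3.141, -0.0006, 3.0099], 'force': [-3.5311, 4.4264, 3.2291], 'grip_width': 0.0155, 'grip_force': 25.0654}
rim (array([0.5342, 0.2119]), 88, np.float64(0.002))
rim (array([0.5351, 0.214 ]), 182, np.float64(0.0012))
```

View pics/s3.png

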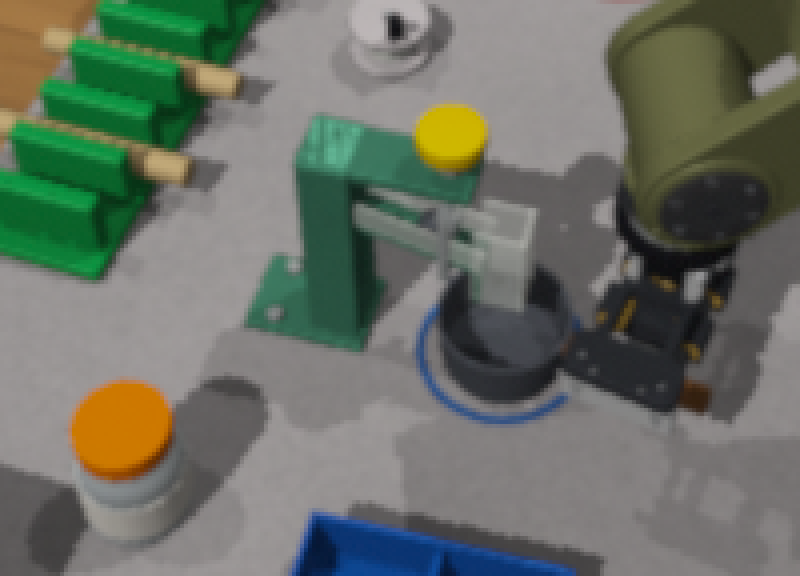

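>>> {"name": "step_arm", "arguments": {
  "deltas": [
    {"dp": [0,0,0],"twist": 0},
    {"dp": [0,0,0],"twist": 0},
    {"dp": [0,0,0],"twist": 0},
    {"dp": [0,0,0],"twist": 0},
    {"dp": [0,0,0],"twist": 0},
    {"dp": [0,0,-0.4],"twist": 0},
    {"dp": [0,0,-0.7],"twist": 0},
    {"dp": [0,0,-1],"twist": 0},
    {"dp": [0,0,-1],"twist": 0},
    {"dp": [0,0,-1],"twist": 0},
    {"dp": [0,0,-1],"twist": 0},
    {"dp": [0,0,-1],"twist": 0}
  ],
  "gripper": 0.2
}}

```text
time_s: 7.5
ee_pos: [0.4313, 0.226, 0.2612]
eef_rot: [3.141, 0.0, 3.009]
force: [0.5, -0.6, -0.4]
grip_width: 0.0565
grip_force: 0.0
```

>>> {"name": "step_arm", "arguments": {
  "deltas": [
    {"dp": [-0.5,0.02,0],"twist": 0},
    {"dp": [-0.6,0.02,0],"twist": 0},
    {"dp": [-0.6,0.03,0],"twist": 0},
    {"dp": [-0.6,0.03,0],"twist": 0},
    {"dp": [-0.6,0.03,0],"twist": 0},
    {"dp": [-0.63,0.02,0],"twist": 0},
    {"dp": [0,0,0],"twist": 0},
    {"dp": [0,0,0],"twist": 0},
    {"dp": [0,0,0],"twist": 0}
  ],
  "gripper": -1,
  "squeeze": 10
}}

```text
time_s: 8.4
ee_pos: [0.5717, 0.2137, 0.2596]
eef_rot: [3.142, -0.0, 3.009]
force: [-0.0, -0.3, -0.1]
grip_width: 0.0004
grip_force: 0.0
```

```bash
python3 - <<'E'
from h import *
st(); im,d=ctrl.camera('side'); W=im[180:344,130:330]
r=ctrl.cut_out('side','pan'); print([(q['conf'],(np.array(q['rect'])*[512,384,512,384]).round()) for q in r[:1]])
go(.572,.214,.193,3.009)
cv2.imwrite('pics/s4.png',cv2.resize(W,None,fx=3.5,fy=3.5,interpolation=3)[:,:,::-1])
E
```

```text
{'time_s': 8.4, 'qpos': [0.2976, 0.4051, 1.2554, 0.0001, 1.4811, -1.141], 'ee_pos': [0.5717, 0.2137, 0.2596], 'eef_rot': [3.1416, -0.0001, 3.0094], 'force': [-0.046, -0.2721, -0.1406], 'grip_width': 0.0004, 'grip_force': 0.0}
[(0.97, array([236., 268., 306., 301.]))]
twist units 0.01 shift units [-0.    0.01  1.67]
```

View pics/s4.png

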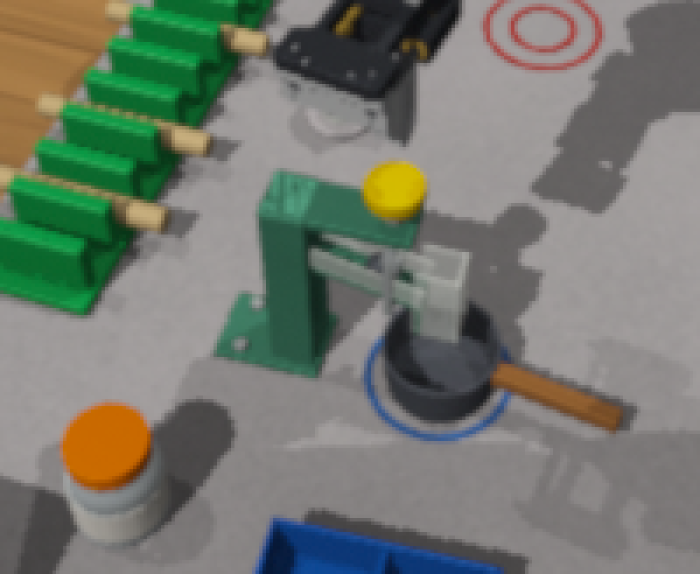

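>>> {"name": "step_arm", "arguments": {
  "deltas": [
    {"dp": [0,0,0.4],"twist": 0},
    {"dp": [0,0,0.4],"twist": 0},
    {"dp": [0,0,0.2],"twist": 0},
    {"dp": [0,0,0.2],"twist": 0},
    {"dp": [0,0,0.2],"twist": 0},
    {"dp": [0,0,0.1],"twist": 0},
    {"dp": [0,0,0],"twist": 0}
  ]
}}

```text
time_s: 9.2
ee_pos: [0.5722, 0.2136, 0.1997]
eef_rot: [3.141, 0.0, 3.009]
force: [-5.3, -1.2, 6.8]
grip_width: 0.0005
grip_force: 3.1
```

>>> {"name": "step_arm", "arguments": {
  "deltas": [
    {"dp": [0,0,0.05],"twist": 0},
    {"dp": [0,0,0.05],"twist": 0},
    {"dp": [0,0,0.05],"twist": 0},
    {"dp": [0,0,0],"twist": 0}
  ]
}}

```text
time_s: 9.6
ee_pos: [0.5723, 0.2136, 0.1944]
eef_rot: [3.141, 0.001, 3.009]
force: [-4.7, -0.7, 7.1]
grip_width: 0.0006
grip_force: 3.7
```

>>> {"name": "step_arm", "arguments": {
  "deltas": [
    {"dp": [0,0,0.03],"twist": 0},
    {"dp": [0,0,0],"twist": 0}
  ]
}}

```text
time_s: 9.8
ee_pos: [0.5723, 0.2137, 0.1942]
eef_rot: [3.141, 0.001, 3.009]
force: [-7.2, -1.6, 13.7]
grip_width: 0.0002
grip_force: 6.9
```

>>> {"name": "step_arm", "arguments": {
  "deltas": [
    {"dp": [0,0,0.03],"twist": 0},
    {"dp": [0,0,0],"twist": 0},
    {"dp": [0,0,0],"twist": 0},
    {"dp": [0,0,0],"twist": 0}
  ]
}}

```text
time_s: 10.2
ee_pos: [0.5724, 0.2137, 0.1941]
eef_rot: [3.14, 0.003, 3.009]
force: [-11.5, -3.4, 22.4]
grip_width: 0.0009
grip_force: 10.8
```

At the stop (22 N, z no longer falling). Hold about a second, then retreat and look.

>>> {"name": "step_arm", "arguments": {
  "deltas": [
    {"dp": [0,0,0],"twist": 0},
    {"dp": [0,0,0],"twist": 0},
    {"dp": [0,0,0],"twist": 0},
    {"dp": [0,0,0],"twist": 0},
    {"dp": [0,0,0],"twist": 0},
    {"dp": [0,0,0],"twist": 0},
    {"dp": [0,0,0],"twist": 0},
    {"dp": [0,0,0],"twist": 0},
    {"dp": [0,0,0],"twist": 0},
    {"dp": [0,0,0],"twist": 0},
    {"dp": [0,0,0],"twist": 0},
    {"dp": [0,0,0],"twist": 0}
  ]
}}

```text
time_s: 11.4
ee_pos: [0.5724, 0.2137, 0.1941]
eef_rot: [3.14, 0.002, 3.009]
force: [-10.5, -2.6, 20.8]
grip_width: 0.0007
grip_force: 10.8
```

>>> {"name": "step_arm", "arguments": {
  "deltas": [
    {"dp": [0,0,-0.2],"twist": 0},
    {"dp": [0,0,-0.3],"twist": 0},
    {"dp": [0,0,-0.6],"twist": 0},
    {"dp": [0,0,-0.7],"twist": 0},
    {"dp": [0.6,0,0],"twist": 0},
    {"dp": [0.6,0,0],"twist": 0},
    {"dp": [0.6,0,0],"twist": 0},
    {"dp": [0.6,0,0],"twist": 0},
    {"dp": [0.6,0,0],"twist": 0},
    {"dp": [0.55,0,0],"twist": 0},
    {"dp": [0,0,0],"twist": 0}
  ]
}}

```text
time_s: 12.5
ee_pos: [0.4303, 0.2327, 0.2639]
eef_rot: [3.141, 0.001, 3.01]
force: [0.1, 0.9, 0.5]
grip_width: 0.0004
grip_force: 0.0
```

```bash
cat > pan.py <<'E'
from fit import *
def pan(x0,y0,name=None):
    "pan rim centre from both fixed cameras, handle line where visible"
    for cam in ['scene','side']:
        im,W=cloud(cam); x,y,z=W[...,0],W[...,1],W[...,2]
        m=(np.hypot(x-x0,y-y0)<.06)&(z>.038)&(z<.055)&(x>x0-.035); print(cam,'rim',circ(W[m][:,:2],.044))
        m=(x<x0-.06)&(x>x0-.15)&(abs(y-y0)<.06)&(z>.034)&(z<.05)
        if m.sum()>20: print('handle',cv2.fitLine(W[m][:,:2].astype(np.float32),cv2.DIST_L2,0,.01,.01).ravel().round(4))
        if name:
            cv2.imwrite(f'pics/{name}_{cam}.png',im[:,:,::-1])
        for q in ctrl.cut_out(cam,'shot_center')[:2]:
            p=W[q['pixels']]; print('ball',q['conf'],(np.array(q['rect'])*[512,384,512,384]).round(),np.nanmedian(p,0).round(3))
E
python3 - <<'E'
from pan import *
st(); pan(.535,.213,'p5')
a=cv2.imread('pics/p5_side.png')[210:310,190:330]; b=cv2.imread('pics/p5_scene.png')[160:260,270:410]
cv2.imwrite('pics/s5.png',np.vstack([cv2.resize(i,None,fx=3,fy=3,interpolation=3) for i in (a,b)])[:600])
E
```

```text
{'time_s': 12.5, 'qpos': [0.4208, 0.1208, 1.601, 0.0001, 1.4183, -1.0187], 'ee_pos': [0.4303, 0.2327, 0.2639], 'eef_rot': [3.1407, 0.0013, 3.0103], 'force': [0.1469, 0.8596, 0.4871], 'grip_width': 0.0004, 'grip_force': 0.0}
scene rim (array([0.5366, 0.2112]), 50, np.float64(0.0011))
handle [ 0.9925 -0.1219  0.4343  0.2255]
side rim (array([0.5349, 0.2138]), 141, np.float64(0.0012))
handle [ 0.9926 -0.1211  0.4341  0.2277]
ball 0.57 [254. 280. 259. 289.] [0.534 0.215 0.023]
```

View pics/s5.png

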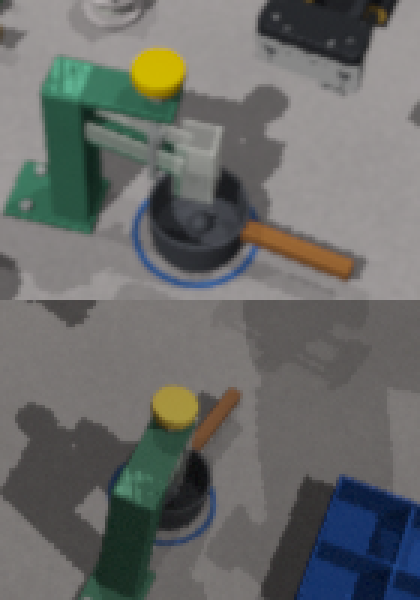

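The ball lies in the pan (crop pixel ~200,220), and the plunger is up again. I'll grasp the handle again where I let go.

>>> {"name": "step_arm", "arguments": {
  "deltas": [
    {"dp": [0,-0.15,0],"twist": 0},
    {"dp": [0,0,0.6],"twist": 0},
    {"dp": [0,0,0.6],"twist": 0},
    {"dp": [0,0,0.6],"twist": 0},
    {"dp": [0,0,0.6],"twist": 0},
    {"dp": [0,0,0.5],"twist": 0},
    {"dp": [0,0,0],"twist": 0},
    {"dp": [0,0,0],"twist": 0}
  ],
  "gripper": 0.2
}}

```text
time_s: 13.5
ee_pos: [0.4312, 0.2261, 0.1475]
eef_rot: [-3.141, -0.0, 3.009]
force: [0.4, -0.1, -1.0]
grip_width: 0.0561
grip_force: 0.0
```

```bash
python3 -c "
from h import *
st(); go(.4312,.2266,.0155,3.0099)"
```

```text
{'time_s': 13.5, 'qpos': [0.4077, 0.2189, 1.7651, -0.0001, 1.1578, -1.0302], 'ee_pos': [0.4312, 0.2261, 0.1475], 'eef_rot': [-3.1415, -0.0001, 3.0087], 'force': [0.3619, -0.1442, -1.0454], 'grip_width': 0.0561, 'grip_force': 0.0}
twist units -0.02 shift units [0.   0.01 3.3 ]
```

>>> {"name": "step_arm", "arguments": {
  "deltas": [
    {"dp": [0,0,0.6],"twist": 0},
    {"dp": [0,0,0.6],"twist": 0},
    {"dp": [0,0,0.6],"twist": 0},
    {"dp": [0,0,0.6],"twist": 0},
    {"dp": [0,0,0.5],"twist": 0},
    {"dp": [0,0,0.4],"twist": 0},
    {"dp": [0,0,0],"twist": 0},
    {"dp": [0,0,0],"twist": 0}
  ]
}}

```text
time_s: 14.3
ee_pos: [0.4316, 0.2265, 0.0162]
eef_rot: [3.141, 0.001, 3.009]
force: [0.0, 0.2, 0.3]
grip_width: 0.0564
grip_force: 0.0
```

>>> {"name": "step_arm", "arguments": {
  "deltas": [
    {"dp": [0,0,0],"twist": 0},
    {"dp": [0,0,0],"twist": 0},
    {"dp": [0,0,0],"twist": 0},
    {"dp": [0,0,0],"twist": 0},
    {"dp": [0,0,0],"twist": 0},
    {"dp": [0,0,0],"twist": 0},
    {"dp": [0,0,0],"twist": 0}
  ],
  "gripper": -1,
  "squeeze": 25
}}

```text
time_s: 15.0
ee_pos: [0.4308, 0.2264, 0.0152]
eef_rot: [3.141, 0.0, 3.009]
force: [-0.2, 0.8, 2.3]
grip_width: 0.0156
grip_force: 25.0
```

```bash
python3 -c "
from h import *
st(); o=ctrl.get_obs(); p=o['ee_pos']; go(p[0]+.0212,p[1]-.4093,p[2],3.009)"
```

```text
{'time_s': 15.0, 'qpos': [0.4085, 0.4194, 1.8619, 0.0, 0.8602, -1.03], 'ee_pos': [0.4308, 0.2264, 0.0152], 'eef_rot': [3.1415, 0.0001, 3.0093], 'force': [-0.1627, 0.763, 2.2573], 'grip_width': 0.0156, 'grip_force': 24.9976}
twist units 0.0 shift units [ -1.88 -10.07   0.  ]
```

>>> {"name": "step_arm", "arguments": {
  "deltas": [
    {"dp": [-0.01,-0.05,0],"twist": 0},
    {"dp": [-0.02,-0.1,0],"twist": 0},
    {"dp": [-0.03,-0.15,0],"twist": 0},
    {"dp": [-0.04,-0.2,0],"twist": 0},
    {"dp": [-0.05,-0.25,0],"twist": 0},
    {"dp": [-0.055,-0.3,0],"twist": 0},
    {"dp": [-0.055,-0.3,0],"twist": 0},
    {"dp": [-0.055,-0.3,0],"twist": 0},
    {"dp": [-0.055,-0.3,0],"twist": 0},
    {"dp": [-0.055,-0.3,0],"twist": 0},
    {"dp": [-0.055,-0.3,0],"twist": 0},
    {"dp": [-0.055,-0.3,0],"twist": 0}
  ]
}}

```text
time_s: 16.2
ee_pos: [0.4369, 0.1094, 0.0151]
eef_rot: [3.142, -0.0, 3.009]
force: [0.3, 4.7, 3.3]
grip_width: 0.0163
grip_force: 25.2
```

>>> {"name": "step_arm", "arguments": {
  "deltas": [
    {"dp": [-0.065,-0.35,0],"twist": 0},
    {"dp": [-0.065,-0.35,0],"twist": 0},
    {"dp": [-0.065,-0.35,0],"twist": 0},
    {"dp": [-0.065,-0.35,0],"twist": 0},
    {"dp": [-0.065,-0.35,0],"twist": 0},
    {"dp": [-0.065,-0.35,0],"twist": 0},
    {"dp": [-0.065,-0.35,0],"twist": 0},
    {"dp": [-0.065,-0.35,0],"twist": 0},
    {"dp": [-0.065,-0.35,0],"twist": 0},
    {"dp": [-0.065,-0.35,0],"twist": 0},
    {"dp": [-0.065,-0.35,0],"twist": 0},
    {"dp": [-0.065,-0.35,0],"twist": 0}
  ]
}}

```text
time_s: 17.4
ee_pos: [0.4451, -0.0611, 0.015]
eef_rot: [3.141, -0.001, 3.009]
force: [-0.2, 5.6, 3.6]
grip_width: 0.0157
grip_force: 25.3
```

>>> {"name": "step_arm", "arguments": {
  "deltas": [
    {"dp": [-0.055,-0.3,0],"twist": 0},
    {"dp": [-0.055,-0.3,0],"twist": 0},
    {"dp": [-0.055,-0.3,0],"twist": 0},
    {"dp": [-0.055,-0.3,0],"twist": 0},
    {"dp": [-0.055,-0.3,0],"twist": 0},
    {"dp": [-0.055,-0.3,0],"twist": 0},
    {"dp": [-0.055,-0.3,0],"twist": 0},
    {"dp": [-0.055,-0.3,0],"twist": 0},
    {"dp": [-0.05,-0.25,0],"twist": 0},
    {"dp": [-0.04,-0.2,0],"twist": 0},
    {"dp": [-0.03,-0.15,0],"twist": 0},
    {"dp": [0,-0.02,0],"twist": 0}
  ]
}}

```text
time_s: 18.6
ee_pos: [0.4513, -0.1836, 0.0149]
eef_rot: [3.141, -0.001, 3.008]
force: [0.6, 3.7, 3.4]
grip_width: 0.0159
grip_force: 25.1
```

>>> {"name": "step_arm", "arguments": {
  "deltas": [
    {"dp": [0,0,0],"twist": 0},
    {"dp": [0,0,0],"twist": 0},
    {"dp": [0,0,0],"twist": 0}
  ]
}}

```text
time_s: 18.9
ee_pos: [0.4516, -0.1829, 0.0151]
eef_rot: [-3.141, -0.001, 3.009]
force: [-2.5, 0.4, 5.1]
grip_width: 0.0157
grip_force: 25.0
```

```bash
python3 - <<'E'
from pan import *
st(); pan(.5565,-.197,'p6')
for cam in ['scene','side']:
    im,W=cloud(cam); hsv=cv2.cvtColor(im,cv2.COLOR_RGB2HSV); h,s=[hsv[...,i].astype(int) for i in (0,1)]
    x,y,z=W[...,0],W[...,1],W[...,2]
    m=(abs(z)<.012)&(s>90)&((h<8)|(h>172))&(abs(np.hypot(x-.5565,y+.197)-.055)<.012); print('ring',circ(W[m][:,:2],.055))
a=cv2.imread('pics/p6_side.png')[140:240,230:370]; b=cv2.imread('pics/p6_scene.png')[120:220,160:300]
cv2.imwrite('pics/s6.png',np.vstack([cv2.resize(i,None,fx=3,fy=3,interpolation=3) for i in (a,b)])[:600])
E
```

```text
{'time_s': 18.9, 'qpos': [-0.4599, 0.4208, 1.86, -0.0005, 0.8613, -1.8978], 'ee_pos': [0.4516, -0.1829, 0.0151], 'eef_rot': [-3.1414, -0.0005, 3.0091], 'force': [-2.4863, 0.3545, 5.0793], 'grip_width': 0.0157, 'grip_force': 24.992}
scene rim (array([ 0.5571, -0.1969]), 98, np.float64(0.0015))
handle [ 0.9725 -0.2327  0.4671 -0.1839]
side rim (array([ 0.5558, -0.1952]), 122, np.float64(0.0014))
handle [ 0.9986 -0.053   0.4492 -0.1739]
ball 0.37 [191. 225. 274. 306.] [0.618 0.227 0.125]
ring (array([ 0.5576, -0.1975]), 104, np.float64(0.0015))
ring (array([ 0.5558, -0.1965]), 77, np.float64(0.0016))
```

View pics/s6.png

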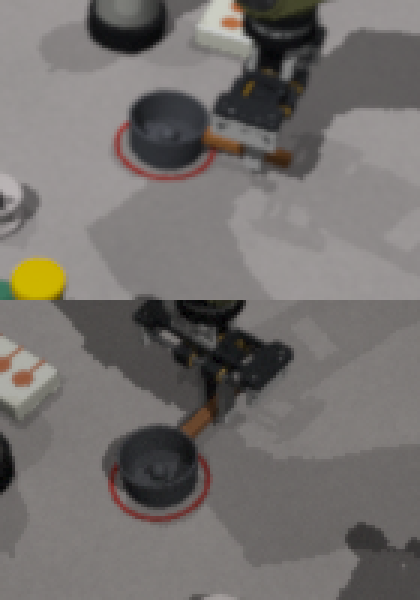

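The pan is within about 1 mm of the red ring's centre, with the ball in it. I'll let go and rise.

>>> {"name": "step_arm", "arguments": {
  "deltas": [
    {"dp": [0,0,0],"twist": 0},
    {"dp": [0,0,0],"twist": 0},
    {"dp": [0,0,0],"twist": 0},
    {"dp": [0,0,0],"twist": 0},
    {"dp": [0,0,0],"twist": 0},
    {"dp": [0,0,-0.3],"twist": 0},
    {"dp": [0,0,-0.7],"twist": 0},
    {"dp": [0,0,-1],"twist": 0},
    {"dp": [0,0,-1],"twist": 0},
    {"dp": [0,0,-1],"twist": 0},
    {"dp": [0,0,-0.6],"twist": 0},
    {"dp": [0,0,0],"twist": 0}
  ],
  "gripper": 0.2
}}

```text
time_s: 20.4
ee_pos: [0.453, -0.1833, 0.2032]
eef_rot: [-3.14, 0.006, 3.009]
force: [-0.5, 0.7, -0.2]
grip_width: 0.0564
grip_force: 0.0
```

```bash
python3 - <<'E'
from pan import *
st(); pan(.5565,-.197,'p7')
a=cv2.imread('pics/p7_side.png')[100:340,150:370]
cv2.imwrite('pics/s7.png',cv2.resize(a,None,fx=2.4,fy=2.4,interpolation=3))
E
```

```text
{'time_s': 20.4, 'qpos': [-0.4596, 0.1609, 1.6972, 0.0, 1.277, -1.8979], 'ee_pos': [0.453, -0.1833, 0.2032], 'eef_rot': [-3.1395, 0.0062, 3.0091], 'force': [-0.4551, 0.6601, -0.206], 'grip_width': 0.0564, 'grip_force': 0.0}
scene rim (array([ 0.5573, -0.1967]), 106, np.float64(0.0013))
handle [ 0.9914 -0.1311  0.4572 -0.1827]
side rim (array([ 0.5566, -0.1949]), 126, np.float64(0.0013))
handle [ 0.9917 -0.1288  0.4556 -0.1804]
```

View pics/s7.png

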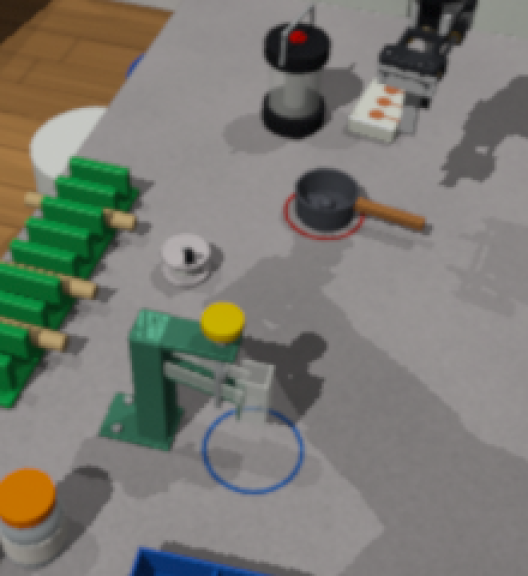

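The pan stands on the red ring (~325,205) with the ball inside (~322,200). The plunger is up, the other things are untouched, and the gripper is clear.

```bash
python3 -c "
from station import ctrl
print(ctrl.hand_in())"
```

```text
the job is handed in; nothing more can be done
None
```

Job handed in: the lead ball dropped into the pan, the plunger sprang back up, and the pan with the ball in it is on the red ring, about 1–2 mm off centre, released, at 20.4 s with nothing else disturbed.

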